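Close the tile row and unlatch the strip cassette

ROBOT

A 6-joint arm with a two-finger parallel gripper is mounted at the origin on the work surface. World frame = base frame: x ahead of the robot, y to its left, z up, the work surface at z = 0. Lengths are in mm, angles in rad, forces in N, time in s.
With the tool pointing down it reaches from about 425 to 1125 mm from the base axis. Payload 14.9 kg.
Tool frame: the origin (TCP) lies between the finger pads; the fingertips stand 14 mm ahead of it and the grasp point (between the pads) lies 5 mm behind it; z points along the fingers, x is the direction in which the jaws open and shut, and the axes are right-handed (so a half turn about z gives the same grasp; the last joint's range is limited). The gripper opens to 91 mm and grips with 3 to 60 N. Pads are 32 mm wide; open, the fingers measure 118 mm over their backs; the gripper's body (76 mm by 178 mm) begins 60 mm behind the grasp point.
Start: joints at [-1.175, 0.379, 1.734, -0, 1.028, -0.033], TCP at [291.043, -636.641, 227.932] pointing down, gripper open.
Joint ranges: [-2.77, 2.77], [-0.74, 2.19], [0, 2.66], [-1.06, 4.2], [0.31, 2.87], [-3.08, 3.08]. Speed limits (rad/s): [1.89, 1.89, 2.39, 3.14, 3.14, 3.14].

INTERFACE

Orientations are given as a unit quaternion [x, y, z, w].
In Python, from station import ctrl gives the robot as it stands. The module is installed in compiled form; this text tells all that it offers.
- The arm moves only by the tool arm_command, never from a script. Its argument "steps" is a list of rows, each an object of numbers: "x", "y", "z": the shift along the world's x, y, z in m; "ax", "ay", "az": the turn, a rotation vector about the world's x, y, z in degrees; "grip": the closure, from 0 (fully open) to 1 (shut). In form: [{"x": .., "y": .., "z": .., "ax": .., "ay": .., "az": .., "grip": ..}, ...]. A call has 1 to 10 rows; each row is the pose to reach, as a shift and turn from the pose commanded when the call began; what a row does not reach only later rows make up. A row lasts 1/10 s, in which the tool goes at most 50 mm and 8.59 degrees, less where a joint would pass 70% of its speed; a pose out of reach is approached as far as the arm can. A call with a gripper value outside its range is refused whole. The fingers move at their own pace and stop on an object; "force" is the grip in N (left out, the last holds). Time passes only in rows, so rows that repeat a pose let the fingers close. It gives the time, the measured TCP pose, the force and the opening at its end, in the units of the state.
- ctrl.read_state(): the state, without advancing time (a new reading comes with each control period).
- ctrl.capture(name): name is "scene" or "top" or "wrist"; returns the picture (480x640x3 uint8, red, green, blue); there is no depth.
- ctrl.calibration(name): a dict with "mtx" (3x3 intrinsics, pixels), "xyz" and "orientation" of the camera in the world. Camera axes: x right, y up, looking along -z (the intrinsics and any distortion apply to the point x, -y, -z); pixel columns grow to the right and rows downward; lengths in mm; the calibration is good to about 2 mm. The wrist camera is an equidistant fisheye: a pixel r from the principal point sees the ray r / f radians off the axis. A picture is of the moment at which its call begins: read the wrist's pose just before it. calibration takes no time and is no camera call; for the wrist camera it gives the pose at the moment of the call.
- ctrl.hand_in(): hands the job in, once; it reports no verdict.
Trained networks look in the newest picture that a camera, given by its name, has taken for a name from the list of things; names that differ only in an ending like _2 or _b are one class to them, and where a whole thing is asked for, a point or a joint stands for the part that bears it (a point fixed in the world has none). Each returns a list of dicts, best first, with "confidence" (0 to 1); they miss things now and then, are a little off and sometimes report something else, mostly with a low value. They report only what shows in the picture. A call takes as long as a camera call.
- ctrl.recognise(camera, query): "centre" ([x, y, z] in mm, in world coordinates, good to about 4 mm: the middle of the surface that is visible of it).
- ctrl.mark_of(camera, query): "centre" ([x, y, z] in mm, in world coordinates, good to about 4 mm: a listed point, or the origin of a listed thing).
The state is a dict: "time_s": time; "joints": joint angles; "qd": joint speeds; "joint_torque": joint torques, N m; "tcp_pos": TCP position; "tcp_rot": TCP orientation; "wrist_force": force on the tool from outside, world axes, zero at the start; "ft_torque": the same for the moment, N m; "width": finger opening in mm.
Only numpy, scipy, OpenCV 4.12 (cv2) and the standard library are available. Lean on these libraries where they do the work, as an engineer would, in place of code of your own. Each camera call takes 0.05 s, during which the arm holds its last target. There are 200 camera calls.

TASK

In the mosaic cassette, the one loose tile has slid back from the two set tiles: while the cassette still sits in its dock, push the loose tile along the channel until it butts flush against its neighbour with no gap. Then pinch the cassette's two upright side catches together with the fingers, lift the cassette straight up about 10 cm clear of the dock with the row still closed, and keep it level. Finish holding it there, still pinched and motionless in the air, and leave the other things on the shelf where they are.

Things in the scene. Friction and masses are not known exactly. Their poses are not given: they have to be found in the camera images.
- dock: Fixed wooden dock plate 190 (x) x 110 (y) x 12 mm; origin at the centre of its underside, z up; position and yaw vary. A cheek on each side (40 mm long, centred at x = +5, y = 34 to 46 mm, top 26 mm above the shelf) overhangs a catch's tooth: the cassette lifts out only with both catches pinched. A stop at its +x end takes a push along +x. Cassette play 1.5 mm.
- cassette: Loose aluminium channel 150 (x) x 38 (y) mm, 0.3 kg, in the dock, same axes; origin at its underside's centre (12 mm above the shelf when docked). Bed 8 mm above the origin, rails 32 mm apart rising 4 mm above the bed. Wall at the +x end, open at the -x end. Two peach tiles 30 x 30 x 12 mm are set fast in the +x half; the nearer one's end face, at x = +10 mm, is the neighbour.
- tile_center (a point): Centre (half-way up) of the loose peach tile, 30 x 30 x 12 mm, on the cassette's bed (14 mm above its origin) on the -x side of the set tiles, gap 12 to 32 mm at first. Flush home, it is at x = -5 mm in the cassette's frame. It slides freely; its upper 8 mm stand above the rails; closed fingers find room behind it (-x), over the bed and open end.
- cassette_grip (a point): Where to pinch: half-way between the two paddles, at x = +5, y = 0 and 36 mm above the cassette's underside (48 mm above the shelf when docked). Same axes as the cassette; the fingers close along y. Keep fingertips above the cheeks: 15 mm or more above the cassette's underside. Pinched fully in with 20 to 30 N, the catches also carry the cassette.
- catch_left (a joint): Travel in m of the sprung catch on the cassette's +y side: 0 out (latched), 0.007 fully in; the dock lets go at 0.004 to 0.005. 2 N to start, 5.5 N at the stop. Its grey paddle is an upright plate 28 (x, centred at x = +5) x 4 mm, up to 54 mm above the cassette's underside. Outer faces of the two paddles: 62 mm apart when out, 48 mm when fully pinched.
- catch_right (a joint): The same for the catch on the cassette's -y side.
- weight: Bystander: brass knob weight, 38 mm across, 50 mm high, beside the dock; origin at its underside.
- marble: Bystander: smoky glass marble in a cork ring 44 mm across, 31 mm high, beside the dock; origin at its underside.
- spare_tile: Bystander: larger peach ceramic tile, 60 x 60 x 8 mm; origin at its underside.
- jar: Bystander: glass jar, 64 mm across, 85 mm high; origin at its underside.
- glue: Bystander: glue bottle, 52 mm across, 150 mm high; origin at its underside.

How it is judged:
By the outcome, as a careful person would: the job done as asked, in the order asked, and still so for the second after the job is handed in, while the arm keeps its last pose, push and grip.
It also fails if it takes over 45 s, if anything falls off the work surface, if the arm or the gripper's body presses on something with over 40 N, if the wrist force passes 120 N, or if a joint passes its speed limit or range.

## Working session

There is one attempt and no reset: what is moved stays moved. The work goes in short steps, Python scripts to look and compute and a tool call to move; the robot and the scene stay as the last step left them, time stands still between calls to the robot, and variables do not carry over. Pictures are saved under pics/ and viewed, about 8 in all and at most 12, crops included, and the job is handed in when it is done.

Besides the shell and the picture viewer there is one more tool, called after "Emit:" as name(argument=value, ...) on one line, values as JSON. arm_command: Moves the arm, as the interface text tells. Its arguments: {"type":"object","properties":{"steps":{"type":"array"},"force":{"type":"number"}},"required":["steps"]}

```bash
mkdir -p pics
cat > h.py <<'E'
import numpy as np, cv2
from scipy.spatial.transform import Rotation as R
from station import ctrl
def cap(n,f):
    im=ctrl.capture(n); cv2.imwrite('pics/'+f,im[:,:,::-1]); return im
def proj(n,P):
    c=ctrl.calibration(n); p=R.from_quat(c['orientation']).inv().apply(np.atleast_2d(P)-np.array(c['xyz'])); p=p*[1,-1,-1]
    K=np.array(c['mtx'])
    if n=='wrist':
        t=np.arctan2(np.hypot(p[:,0],p[:,1]),p[:,2]); a=np.arctan2(p[:,1],p[:,0]); q=np.c_[t*np.cos(a),t*np.sin(a)]
    else: q=p[:,:2]/p[:,2:]
    return q*[K[0,0],K[1,1]]+K[:2,2]
def unproj(n,uv,z):
    c=ctrl.calibration(n); K=np.array(c['mtx']); q=(np.atleast_2d(uv)-K[:2,2])/[K[0,0],K[1,1]]
    if n=='wrist':
        r=np.hypot(*q.T)+1e-9; d=np.c_[q*(np.sin(r)/r)[:,None],np.cos(r)]
    else: d=np.c_[q,np.ones(len(q))]
    d=R.from_quat(c['orientation']).apply(d*[1,-1,-1]); o=np.array(c['xyz'])
    return o+d*((z-o[2])/d[:,2])[:,None]
E
python3 - <<'E'
from h import *
for n in('top','scene'):
    cap(n,n+'1.png')
    print(n,ctrl.calibration(n))
    for q in['dock','cassette','tile_center','cassette_grip','weight','marble','spare_tile','jar','glue']:
        r=ctrl.mark_of(n,q)[:2]
        print(q,[(np.round(a['centre']),round(a['confidence'],2)) for a in r])
s=ctrl.read_state();print(s)
E
```

```text
top {'mtx': array([[446.29080207,   0.        , 313.9690592 ],
       [  0.        , 446.29080207, 242.51871364],
       [  0.        ,   0.        ,   1.        ]]), 'xyz': array([434.75391869, -10.07583044, 963.6040754 ]), 'orientation': array([-0.05895452,  0.03825865,  0.7161261 , -0.69442354])}
dock [(array([571., -40.,   2.]), 0.86)]
cassette [(array([570., -37.,  10.]), 0.58)]
tile_center [(array([546., -31.,  25.]), 0.67), (array([568., -38.,   5.]), 0.28)]
cassette_grip [(array([571., -40.,  46.]), 0.57)]
weight [(array([616.,  82.,   1.]), 0.62)]
marble [(array([ 561., -163.,   -3.]), 0.69)]
spare_tile [(array([441., 355.,   1.]), 0.59)]
jar [(array([ 522., -397.,   -0.]), 0.75)]
glue [(array([553., 416.,  -3.]), 0.73), (array([547., -34.,  24.]), 0.64)]
scene {'mtx': array([[475.02734455,   0.        , 322.4674753 ],
       [  0.        , 475.02734455, 238.89969133],
       [  0.        ,   0.        ,   1.        ]]), 'xyz': array([ 812.31751588, -426.43911468,  819.09322716]), 'orientation': array([0.27687798, 0.07064716, 0.23592227, 0.92881012])}
dock [(array([569., -38
[... 422 characters left out ...]
e_s': 1.0, 'joints': array([-1.17531282e+00,  3.78898109e-01,  1.73421101e+00,  1.88177400e-05,
        1.02849779e+00, -3.32907576e-02]), 'qd': array([ 7.03609408e-04, -1.85417945e-04,  5.79134551e-06,  5.92920280e-04,
       -6.08805637e-04, -1.32113981e-03]), 'joint_torque': array([ 6.14909404e-04, -7.63705158e+01, -4.34727788e+01,  6.52165082e-02,
        3.88492341e-02,  1.52239352e-05]), 'tcp_pos': array([ 291.03662645, -636.63777612,  227.92762053]), 'tcp_rot': array([ 8.41352337e-01, -5.40487045e-01, -1.28994713e-06, -1.06839678e-05]), 'wrist_force': array([ 0.10411447,  0.19829886, -0.25365413]), 'ft_torque': array([ 0.03431177, -0.011973  ,  0.02905065]), 'width': 91.4337948310437}
```

View pics/top1.png

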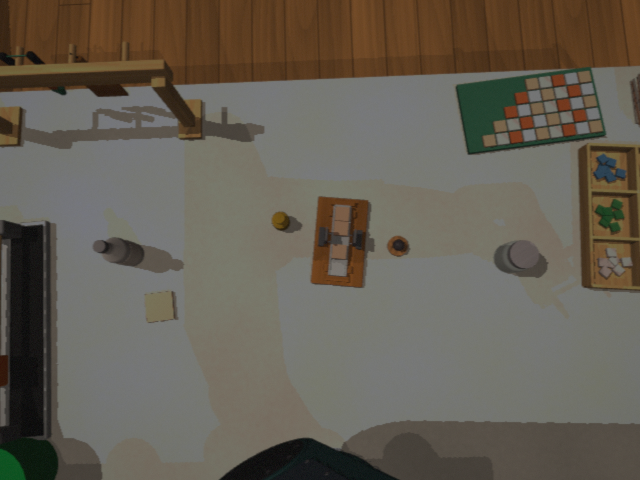

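The top view shows the dock at about (340,242), with the set tiles at the upper end and the open bed at (338,268). The weight is at (281,221) and the marble at (398,245). I'll get the yaw from the dock outline in a zoomed crop.

Run:
```python
from h import *
im=cv2.imread('pics/top1.png'); cv2.imwrite('pics/c1.png',np.clip(cv2.resize(im[185:300,285:415],None,fx=5,fy=5,interpolation=cv2.INTER_CUBIC)*1.7,0,255).astype('uint8'))
print(unproj('top',[(320,197),(369,200),(364,287),(312,284)],12).round(1))
```

```text
[[ 6.668e+02 -1.000e-01  1.200e+01]
 [ 6.563e+02 -1.063e+02  1.200e+01]
 [ 4.685e+02 -8.720e+01  1.200e+01]
 [ 4.781e+02  2.270e+01  1.200e+01]]
```

View pics/c1.png

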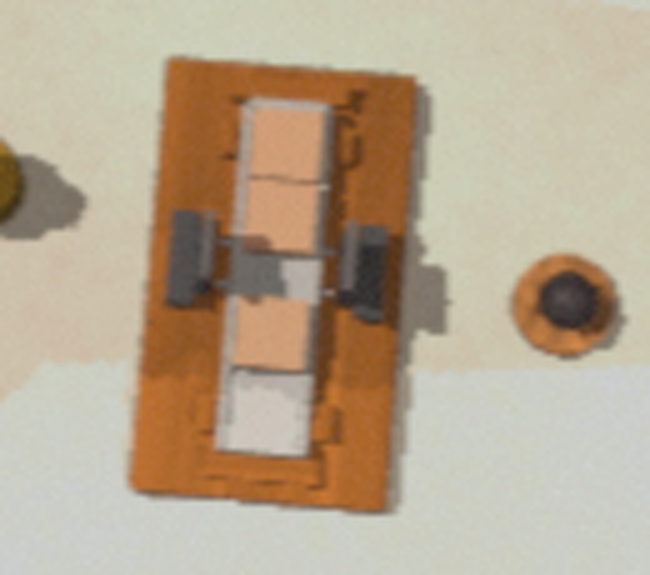

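The long axis runs at about -6.3° (dock +x points away from the robot) and the dock centre is near (569,-41). The loose tile is about 18 mm back. Next I go over the spot behind the tile.

Emit:
arm_command(steps=[{"x": 0.208,"y": 0.604,"z": 0,"az": -30.9},{"x": 0.208,"y": 0.604,"z": 0,"az": -30.9},{"x": 0.208,"y": 0.604,"z": 0,"az": -30.9},{"x": 0.208,"y": 0.604,"z": 0,"az": -30.9},{"x": 0.208,"y": 0.604,"z": 0,"az": -30.9},{"x": 0.208,"y": 0.604,"z": 0,"az": -30.9},{"x": 0.208,"y": 0.604,"z": 0,"az": -30.9},{"x": 0.208,"y": 0.604,"z": 0,"az": -30.9},{"x": 0.208,"y": 0.604,"z": 0,"az": -30.9},{"x": 0.208,"y": 0.604,"z": 0,"az": -30.9}])

```text
invalid input at $.steps[0]: expected keys x, y, z, ax, ay, az, grip
```

Emit:
arm_command(steps=[{"x": 0.208,"y": 0.604,"z": 0,"ax": 0,"ay": 0,"az": -30.9,"grip": 0},{"x": 0.208,"y": 0.604,"z": 0,"ax": 0,"ay": 0,"az": -30.9,"grip": 0},{"x": 0.208,"y": 0.604,"z": 0,"ax": 0,"ay": 0,"az": -30.9,"grip": 0},{"x": 0.208,"y": 0.604,"z": 0,"ax": 0,"ay": 0,"az": -30.9,"grip": 0},{"x": 0.208,"y": 0.604,"z": 0,"ax": 0,"ay": 0,"az": -30.9,"grip": 0},{"x": 0.208,"y": 0.604,"z": 0,"ax": 0,"ay": 0,"az": -30.9,"grip": 0},{"x": 0.208,"y": 0.604,"z": 0,"ax": 0,"ay": 0,"az": -30.9,"grip": 0},{"x": 0.208,"y": 0.604,"z": 0,"ax": 0,"ay": 0,"az": -30.9,"grip": 0},{"x": 0.208,"y": 0.604,"z": 0,"ax": 0,"ay": 0,"az": -30.9,"grip": 0},{"x": 0.208,"y": 0.604,"z": 0,"ax": 0,"ay": 0,"az": -30.9,"grip": 0}])

```text
time_s: 2.0
tcp_pos: [454.2, -162.0, 228.3]
tcp_rot: [-0.667, 0.745, -0.0, 0.0]
wrist_force: [1.1, 0.3, -0.5]
width: 91.0
```

Emit:
arm_command(steps=[{"x": 0.044,"y": 0.127,"z": -0.03,"ax": 0,"ay": 0,"az": 0,"grip": 0},{"x": 0.044,"y": 0.127,"z": -0.03,"ax": 0,"ay": 0,"az": 0,"grip": 0},{"x": 0.044,"y": 0.127,"z": -0.03,"ax": 0,"ay": 0,"az": 0,"grip": 0},{"x": 0.044,"y": 0.127,"z": -0.03,"ax": 0,"ay": 0,"az": 0,"grip": 0},{"x": 0.044,"y": 0.127,"z": -0.03,"ax": 0,"ay": 0,"az": 0,"grip": 0}])

```text
time_s: 2.5
tcp_pos: [497.9, -36.4, 197.8]
tcp_rot: [-0.668, 0.744, 0.0, -0.0]
wrist_force: [-0.4, -0.8, -0.0]
width: 91.6
```

Run:
```python
from h import *
s=ctrl.read_state();print(s['tcp_pos'],s['tcp_rot'],s['wrist_force'],s['qd'].round(3))
cap('wrist','w1.png');print(ctrl.calibration('wrist'))
for q in['dock','cassette','tile_center','cassette_grip']:
    print(q,[(np.round(a['centre'],1),round(a['confidence'],2)) for a in ctrl.mark_of('wrist',q)[:2]])
```

```text
[497.85508193 -36.36227614 197.84563421] [-6.67690560e-01  7.44438904e-01  9.24449834e-05 -1.61737163e-04] [-0.44555369 -0.84363953 -0.04647202] [-0.034 -0.012  0.001  0.     0.003 -0.008]
{'mtx': array([[371.64829954,   0.        , 315.40137034],
       [  0.        , 371.64829954, 235.82163783],
       [  0.        ,   0.        ,   1.        ]]), 'xyz': array([581.21663769, -46.27869962, 354.04903079]), 'orientation': array([ 0.09830009, -0.11037999,  0.73695985, -0.6595783 ])}
dock []
cassette [(array([571.8, -39.4,   9.6]), 0.68)]
tile_center [(array([545.7, -36.5,  29. ]), 0.86)]
cassette_grip [(array([576.6, -37.7,  48.6]), 0.64)]
```

View pics/w1.png

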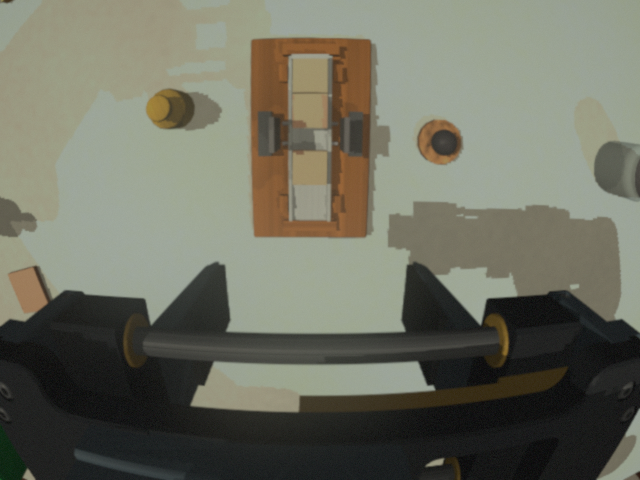

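The wrist view shows the dock at columns 251–371, rows 38–238, with the loose tile at (310,168), its back edge at row 185, and the paddles at (267,133) and (353,133). I'll fit the geometry by colour segmentation.

```bash
cat >> h.py <<'E'
def corners(im):
    hsv=cv2.cvtColor(im,cv2.COLOR_RGB2HSV)
    m=cv2.inRange(hsv,(3,120,40),(16,255,255)); m=cv2.morphologyEx(m,cv2.MORPH_CLOSE,np.ones((5,5)))
    c=max(cv2.findContours(m,cv2.RETR_EXTERNAL,cv2.CHAIN_APPROX_NONE)[0],key=cv2.contourArea)
    return cv2.convexHull(c)[:,0].astype(float)
E
python3 - <<'E'
from h import *
im=cv2.imread('pics/w1.png')[:,:,::-1].copy()
w=unproj('wrist',corners(im),12)[:,:2].astype(np.float32)
r=cv2.minAreaRect(w);print(r)
# tile edges, paddles, channel by eye
for z,pts in((32,[(292,151),(328,151),(292,185),(328,185)]),(24,[(289,220),(331,221),(290,54),(332,55)]),(66,[(259,112),(366,112),(259,155),(363,155)])):print(z,unproj('wrist',pts,z).round(1)[:,:2].tolist())
cv2.imwrite('pics/w1c.png',cv2.resize(im[25:250,235:385,::-1],None,fx=2.6,fy=2.6,interpolation=cv2.INTER_CUBIC))
E
```

```text
((570.7107543945312, -40.80542755126953), (107.59672546386719, 186.7470703125), 82.96944427490234)
32 [[561.7, -24.4], [558.1, -55.2], [532.0, -20.7], [528.4, -52.1]]
24 [[498.8, -13.2], [493.5, -51.4], [648.0, -32.2], [642.8, -68.5]]
66 [[597.3, -5.2], [587.9, -86.7], [563.9, -0.9], [554.7, -81.1]]
```

View pics/w1c.png

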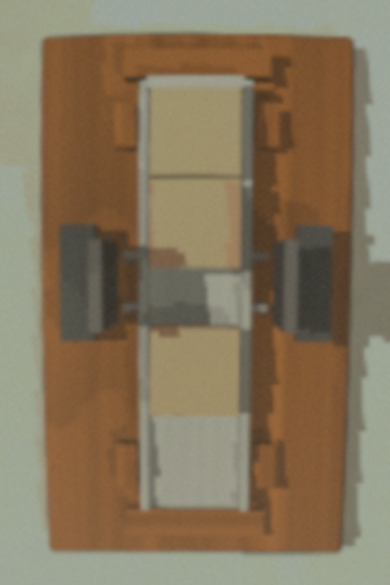

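Emit:
arm_command(steps=[{"x": 0.005,"y": 0,"z": -0.05,"ax": 0,"ay": 0,"az": -0.8,"grip": 1},{"x": 0.005,"y": 0,"z": -0.1,"ax": 0,"ay": 0,"az": -0.8,"grip": 1},{"x": 0.005,"y": 0,"z": -0.1,"ax": 0,"ay": 0,"az": -0.8,"grip": 1},{"x": 0.005,"y": 0,"z": -0.1,"ax": 0,"ay": 0,"az": -0.8,"grip": 1},{"x": 0.005,"y": 0,"z": -0.1,"ax": 0,"ay": 0,"az": -0.8,"grip": 1},{"x": 0.005,"y": 0,"z": -0.1,"ax": 0,"ay": 0,"az": -0.8,"grip": 1}], force=25)

```text
time_s: 3.35
tcp_pos: [504.3, -37.2, 100.4]
tcp_rot: [-0.662, 0.75, -0.001, 0.001]
wrist_force: [0.0, 0.1, 0.1]
width: 46.4
```

Run:
```python
from h import *
s=ctrl.read_state();p=s['tcp_pos'];print(p,R.from_quat(s['tcp_rot']).as_matrix()[:2,0],s['wrist_force'],s['width'])
T=np.array([504,-32.6,41.5]);print(T-p)
```

```text
[504.32504581 -37.17633182 100.40421303] [-0.12434998 -0.99223842] [0.03990333 0.06458032 0.14904129] 46.427378235549405
[ -0.32504581   4.57633182 -58.90421303]
```

Emit:
arm_command(steps=[{"x": 0,"y": 0.0046,"z": 0,"ax": 0,"ay": 0,"az": 0,"grip": 1},{"x": 0,"y": 0.0046,"z": 0,"ax": 0,"ay": 0,"az": 0,"grip": 1},{"x": 0,"y": 0.0046,"z": -0.01,"ax": 0,"ay": 0,"az": 0,"grip": 1},{"x": 0,"y": 0.0046,"z": -0.02,"ax": 0,"ay": 0,"az": 0,"grip": 1},{"x": 0,"y": 0.0046,"z": -0.03,"ax": 0,"ay": 0,"az": 0,"grip": 1},{"x": 0,"y": 0.0046,"z": -0.04,"ax": 0,"ay": 0,"az": 0,"grip": 1},{"x": 0,"y": 0.0046,"z": -0.05,"ax": 0,"ay": 0,"az": 0,"grip": 1},{"x": 0,"y": 0.0046,"z": -0.055,"ax": 0,"ay": 0,"az": 0,"grip": 1},{"x": 0,"y": 0.0046,"z": -0.059,"ax": 0,"ay": 0,"az": 0,"grip": 1},{"x": 0,"y": 0.0046,"z": -0.059,"ax": 0,"ay": 0,"az": 0,"grip": 1}])

```text
time_s: 4.35
tcp_pos: [502.6, -32.3, 38.5]
tcp_rot: [-0.662, 0.75, 0.0, -0.0]
wrist_force: [-0.6, 0.3, 0.3]
width: 0.3
```

Run:
```python
from h import *
s=ctrl.read_state();print(s['tcp_pos'],s['wrist_force'],s['width'])
im=cap('wrist','w2.png')
cv2.imwrite('pics/w2c.png',cv2.resize(im[25:345,180:450,::-1],None,fx=1.8,fy=1.8,interpolation=cv2.INTER_CUBIC))
```

```text
[502.64173211 -32.28644274  38.45857081] [-0.56493472  0.25430507  0.26496111] 0.2845110381257842
```

View pics/w2c.png

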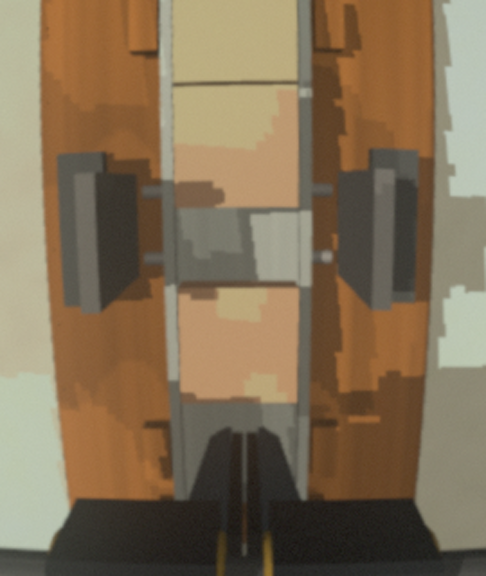

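The closed fingers (245,470 in the crop) sit centred behind the loose tile, whose back edge is at row 403, and the gap ahead spans rows 208–282. There is no contact yet. I raise 3 mm and push.

Emit:
arm_command(steps=[{"x": 0,"y": 0,"z": 0.003,"ax": 0,"ay": 0,"az": 0,"grip": 1},{"x": 0.005,"y": -0.0006,"z": 0.003,"ax": 0,"ay": 0,"az": 0,"grip": 1},{"x": 0.0089,"y": -0.0011,"z": 0.003,"ax": 0,"ay": 0,"az": 0,"grip": 1},{"x": 0.0119,"y": -0.0015,"z": 0.003,"ax": 0,"ay": 0,"az": 0,"grip": 1},{"x": 0.0149,"y": -0.0018,"z": 0.003,"ax": 0,"ay": 0,"az": 0,"grip": 1},{"x": 0.0179,"y": -0.0022,"z": 0.003,"ax": 0,"ay": 0,"az": 0,"grip": 1},{"x": 0.0208,"y": -0.0026,"z": 0.003,"ax": 0,"ay": 0,"az": 0,"grip": 1},{"x": 0.0238,"y": -0.0029,"z": 0.003,"ax": 0,"ay": 0,"az": 0,"grip": 1},{"x": 0.0268,"y": -0.0033,"z": 0.003,"ax": 0,"ay": 0,"az": 0,"grip": 1},{"x": 0.0278,"y": -0.0034,"z": 0.003,"ax": 0,"ay": 0,"az": 0,"grip": 1}])

```text
time_s: 5.4
tcp_pos: [531.0, -35.7, 41.9]
tcp_rot: [-0.662, 0.75, -0.0, 0.0]
wrist_force: [-0.0, 0.2, -0.4]
width: 0.5
```

Emit:
arm_command(steps=[{"x": 0.001,"y": -0.0001,"z": 0,"ax": 0,"ay": 0,"az": 0,"grip": 1},{"x": 0.002,"y": -0.0002,"z": 0,"ax": 0,"ay": 0,"az": 0,"grip": 1},{"x": 0.003,"y": -0.0004,"z": 0,"ax": 0,"ay": 0,"az": 0,"grip": 1},{"x": 0.003,"y": -0.0004,"z": 0,"ax": 0,"ay": 0,"az": 0,"grip": 1}])

```text
time_s: 5.8
tcp_pos: [533.5, -36.1, 41.9]
tcp_rot: [-0.662, 0.75, 0.0, -0.0]
wrist_force: [-2.5, -0.8, -0.1]
width: 0.5
```

Run:
```python
from h import *
s=ctrl.read_state();print(s['tcp_pos'],s['wrist_force'],s['width'])
im=cap('wrist','w3.png')
cv2.imwrite('pics/w3c.png',cv2.resize(im[25:345,180:450,::-1],None,fx=1.8,fy=1.8,interpolation=cv2.INTER_CUBIC))
```

```text
[533.52261279 -36.08420219  41.86306366] [-2.48881271 -0.80827057 -0.12596512] 0.506613118948211
```

View pics/w3c.png

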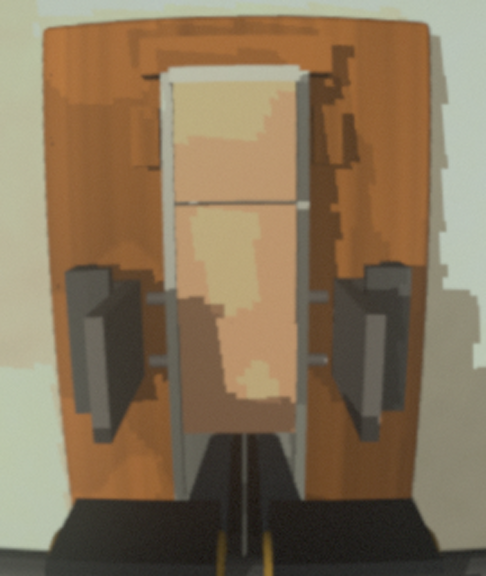

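No gap line is visible any more between the middle and loose tiles (rows 205–432), and the force is starting to rise. I press a bit more to confirm a firm stop.

Emit:
arm_command(steps=[{"x": 0.001,"y": -0.0001,"z": 0,"ax": 0,"ay": 0,"az": 0,"grip": 1},{"x": 0.001,"y": -0.0001,"z": 0,"ax": 0,"ay": 0,"az": 0,"grip": 1}])

```text
time_s: 6.05
tcp_pos: [533.8, -36.1, 41.7]
tcp_rot: [-0.662, 0.75, 0.001, -0.001]
wrist_force: [-6.8, 0.0, 5.0]
width: 0.6
```

Emit:
arm_command(steps=[{"x": 0.001,"y": -0.0001,"z": 0,"ax": 0,"ay": 0,"az": 0,"grip": 1},{"x": 0.001,"y": -0.0001,"z": 0,"ax": 0,"ay": 0,"az": 0,"grip": 1},{"x": 0.001,"y": -0.0001,"z": 0,"ax": 0,"ay": 0,"az": 0,"grip": 1}])

```text
time_s: 6.35
tcp_pos: [533.9, -36.1, 41.5]
tcp_rot: [-0.662, 0.75, 0.001, -0.001]
wrist_force: [-11.0, 1.0, 6.7]
width: 0.2
```

Emit:
arm_command(steps=[{"x": -0.005,"y": 0.0006,"z": 0,"ax": 0,"ay": 0,"az": 0,"grip": 1},{"x": -0.012,"y": 0.0015,"z": 0,"ax": 0,"ay": 0,"az": 0,"grip": 1},{"x": -0.012,"y": 0.0015,"z": 0.05,"ax": 0,"ay": 0,"az": 0,"grip": 1},{"x": -0.012,"y": 0.0015,"z": 0.08,"ax": 0,"ay": 0,"az": 0,"grip": 0},{"x": 0.02,"y": -0.003,"z": 0.08,"ax": 0,"ay": 0,"az": 0,"grip": 0},{"x": 0.039,"y": -0.005,"z": 0.08,"ax": 0,"ay": 0,"az": 0,"grip": 0},{"x": 0.039,"y": -0.005,"z": 0.08,"ax": 0,"ay": 0,"az": 0,"grip": 0},{"x": 0.039,"y": -0.005,"z": 0.08,"ax": 0,"ay": 0,"az": 0,"grip": 0},{"x": 0.039,"y": -0.005,"z": 0.08,"ax": 0,"ay": 0,"az": 0,"grip": 0},{"x": 0.039,"y": -0.005,"z": 0.08,"ax": 0,"ay": 0,"az": 0,"grip": 0}])

```text
time_s: 7.35
tcp_pos: [573.8, -41.2, 121.7]
tcp_rot: [-0.662, 0.75, 0.0, -0.0]
wrist_force: [0.0, -1.0, 0.1]
width: 53.3
```

Emit:
arm_command(steps=[{"x": 0,"y": 0,"z": 0,"ax": 0,"ay": 0,"az": 0,"grip": 0},{"x": 0,"y": 0,"z": 0,"ax": 0,"ay": 0,"az": 0,"grip": 0},{"x": 0,"y": 0,"z": 0,"ax": 0,"ay": 0,"az": 0,"grip": 0},{"x": 0,"y": 0,"z": 0,"ax": 0,"ay": 0,"az": 0,"grip": 0},{"x": 0,"y": 0,"z": 0,"ax": 0,"ay": 0,"az": 0,"grip": 0},{"x": 0,"y": 0,"z": 0,"ax": 0,"ay": 0,"az": 0,"grip": 0}])

```text
time_s: 7.95
tcp_pos: [574.6, -41.3, 121.9]
tcp_rot: [-0.662, 0.75, -0.0, 0.0]
wrist_force: [1.0, 0.6, 0.5]
width: 91.3
```

Run:
```python
from h import *
s=ctrl.read_state();print(s['tcp_pos'],s['wrist_force'],s['width'])
im=cap('wrist','w4.png')
for q in['cassette','tile_center','cassette_grip']:
    print(q,[(np.round(a['centre'],1),round(a['confidence'],2)) for a in ctrl.mark_of('wrist',q)[:1]])
p=s['tcp_pos'];X=R.from_quat(s['tcp_rot']).as_matrix()[:,0]
print(X.round(4),proj('wrist',[p+[0,0,48+18-p[2]]+0*X,[575.5-p[0]+p[0],-41.4,66]]).round(1))
cv2.imwrite('pics/w4c.png',cv2.resize(im[:380,130:500,::-1],None,fx=1.55,fy=1.55,interpolation=cv2.INTER_CUBIC))
```

```text
[574.64590025 -41.30402546 121.92882469] [0.98510448 0.63410167 0.50376278] 91.34628872989947
cassette [(array([572.5, -40.2,   9. ]), 0.82)]
tile_center [(array([563.6, -41.4,  28. ]), 0.75)]
cassette_grip []
[-0.1241 -0.9923 -0.    ] [[315.9 265.7]
 [315.9 264.4]]
```

View pics/w4c.png

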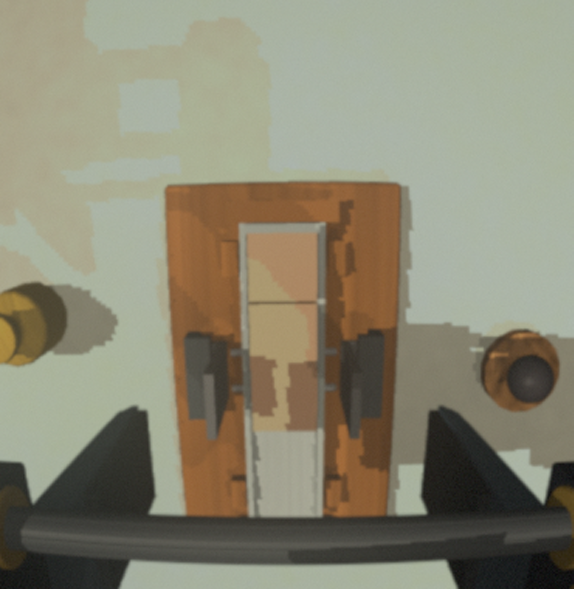

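The cassette's centre-line (column 285 in the crop) lies about 1.4 mm to +y of the gripper's centre (288) and is turned about +0.5°. The row is closed. I correct that and descend around the paddles.

Emit:
arm_command(steps=[{"x": 0.0002,"y": 0.0014,"z": 0,"ax": 0,"ay": 0,"az": 0.5,"grip": 0},{"x": 0.0002,"y": 0.0014,"z": -0.02,"ax": 0,"ay": 0,"az": 0.5,"grip": 0},{"x": 0.0002,"y": 0.0014,"z": -0.04,"ax": 0,"ay": 0,"az": 0.5,"grip": 0},{"x": 0.0002,"y": 0.0014,"z": -0.055,"ax": 0,"ay": 0,"az": 0.5,"grip": 0},{"x": 0.0002,"y": 0.0014,"z": -0.067,"ax": 0,"ay": 0,"az": 0.5,"grip": 0},{"x": 0.0002,"y": 0.0014,"z": -0.076,"ax": 0,"ay": 0,"az": 0.5,"grip": 0},{"x": 0.0002,"y": 0.0014,"z": -0.076,"ax": 0,"ay": 0,"az": 0.5,"grip": 0},{"x": 0.0002,"y": 0.0014,"z": -0.076,"ax": 0,"ay": 0,"az": 0.5,"grip": 0}])

```text
time_s: 8.95
tcp_pos: [575.1, -39.9, 46.2]
tcp_rot: [-0.665, 0.747, -0.0, 0.0]
wrist_force: [0.2, 0.0, 0.1]
width: 91.1
```

Run:
```python
from h import *
s=ctrl.read_state();print(s['tcp_pos'],s['wrist_force'],s['width'])
im=cap('wrist','w5.png')
cv2.imwrite('pics/w5c.png',cv2.resize(im[130:380,180:450,::-1],None,fx=2.2,fy=2.2,interpolation=cv2.INTER_CUBIC))
```

```text
[575.0829118  -39.93515417  46.16442566] [0.2197414  0.02635895 0.14811461] 91.14517886603097
```

View pics/w5c.png

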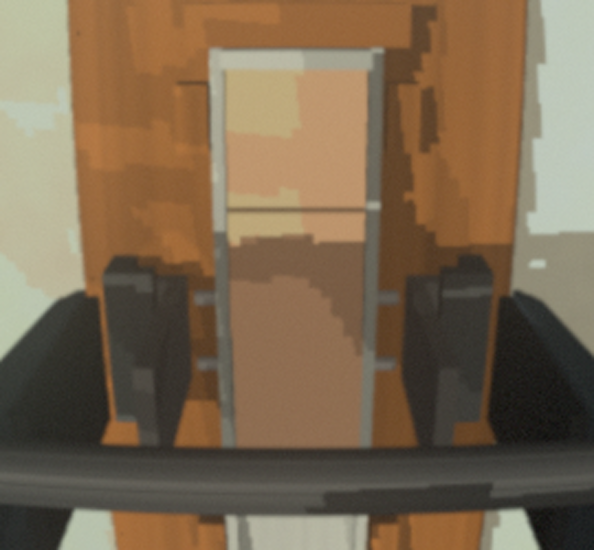

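Everything is symmetric: the channel is centred at column 297 and the fingers at about 300. The row looks closed. Pinching now.

Emit:
arm_command(steps=[{"x": 0,"y": 0,"z": 0,"ax": 0,"ay": 0,"az": 0,"grip": 1},{"x": 0,"y": 0,"z": 0,"ax": 0,"ay": 0,"az": 0,"grip": 1},{"x": 0,"y": 0,"z": 0,"ax": 0,"ay": 0,"az": 0,"grip": 1},{"x": 0,"y": 0,"z": 0,"ax": 0,"ay": 0,"az": 0,"grip": 1},{"x": 0,"y": 0,"z": 0,"ax": 0,"ay": 0,"az": 0,"grip": 1},{"x": 0,"y": 0,"z": 0,"ax": 0,"ay": 0,"az": 0,"grip": 1},{"x": 0,"y": 0,"z": 0,"ax": 0,"ay": 0,"az": 0,"grip": 1},{"x": 0,"y": 0,"z": 0,"ax": 0,"ay": 0,"az": 0,"grip": 1},{"x": 0,"y": 0,"z": 0,"ax": 0,"ay": 0,"az": 0,"grip": 1},{"x": 0,"y": 0,"z": 0,"ax": 0,"ay": 0,"az": 0,"grip": 1}], force=26)

```text
time_s: 10.0
tcp_pos: [575.1, -39.8, 46.4]
tcp_rot: [-0.665, 0.747, -0.0, 0.0]
wrist_force: [-2.3, 1.9, 8.7]
width: 47.1
```

Emit:
arm_command(steps=[{"x": 0,"y": 0,"z": 0.001,"ax": 0,"ay": 0,"az": 0,"grip": 1},{"x": 0,"y": 0,"z": 0.003,"ax": 0,"ay": 0,"az": 0,"grip": 1},{"x": 0,"y": 0,"z": 0.005,"ax": 0,"ay": 0,"az": 0,"grip": 1},{"x": 0,"y": 0,"z": 0.005,"ax": 0,"ay": 0,"az": 0,"grip": 1}])

```text
time_s: 10.4
tcp_pos: [574.8, -39.9, 51.0]
tcp_rot: [-0.665, 0.747, -0.0, 0.0]
wrist_force: [0.5, 0.4, -5.0]
width: 46.4
```

Emit:
arm_command(steps=[{"x": 0,"y": 0,"z": 0.005,"ax": 0,"ay": 0,"az": 0,"grip": 1},{"x": 0,"y": 0,"z": 0.012,"ax": 0,"ay": 0,"az": 0,"grip": 1},{"x": 0,"y": 0,"z": 0.022,"ax": 0,"ay": 0,"az": 0,"grip": 1},{"x": 0,"y": 0,"z": 0.034,"ax": 0,"ay": 0,"az": 0,"grip": 1},{"x": 0,"y": 0,"z": 0.047,"ax": 0,"ay": 0,"az": 0,"grip": 1},{"x": 0,"y": 0,"z": 0.06,"ax": 0,"ay": 0,"az": 0,"grip": 1},{"x": 0,"y": 0,"z": 0.073,"ax": 0,"ay": 0,"az": 0,"grip": 1},{"x": 0,"y": 0,"z": 0.084,"ax": 0,"ay": 0,"az": 0,"grip": 1},{"x": 0,"y": 0,"z": 0.091,"ax": 0,"ay": 0,"az": 0,"grip": 1},{"x": 0,"y": 0,"z": 0.095,"ax": 0,"ay": 0,"az": 0,"grip": 1}])

```text
time_s: 11.4
tcp_pos: [575.0, -39.9, 146.8]
tcp_rot: [-0.665, 0.747, -0.0, 0.0]
wrist_force: [-0.6, -0.1, -3.4]
width: 46.8
```

Emit:
arm_command(steps=[{"x": 0,"y": 0,"z": 0.001,"ax": 0,"ay": 0,"az": 0,"grip": 1},{"x": 0,"y": 0,"z": 0.001,"ax": 0,"ay": 0,"az": 0,"grip": 1},{"x": 0,"y": 0,"z": 0.001,"ax": 0,"ay": 0,"az": 0,"grip": 1},{"x": 0,"y": 0,"z": 0.001,"ax": 0,"ay": 0,"az": 0,"grip": 1},{"x": 0,"y": 0,"z": 0.001,"ax": 0,"ay": 0,"az": 0,"grip": 1}])

```text
time_s: 11.9
tcp_pos: [574.7, -39.9, 146.6]
tcp_rot: [-0.665, 0.747, 0.0, -0.0]
wrist_force: [0.2, -0.2, -3.4]
width: 46.6
```

Run:
```python
from h import *
s=ctrl.read_state();print(s['tcp_pos'],s['tcp_rot'],s['wrist_force'],s['width'],s['qd'].round(4))
im=cap('wrist','w6.png')
a=cv2.resize(im[130:380,180:450,::-1],(540,500),interpolation=cv2.INTER_CUBIC)
sc=ctrl.capture('scene')
x,y=proj('scene',[575,-40,120])[0].astype(int); print(x,y)
b=cv2.resize(np.ascontiguousarray(sc[y-100:y+100,x-52:x+52,::-1]),(260,500),interpolation=cv2.INTER_CUBIC)
cv2.imwrite('pics/w6c.png',np.hstack([a,b]))
for q in['weight','marble']:print(q,[(np.round(a['centre']),round(a['confidence'],2)) for a in ctrl.mark_of('scene',q)[:1]])
print([(np.round(a['centre'],1)) for q in('cassette','tile_center') for a in ctrl.mark_of('scene',q)[:1]])
```

```text
[574.68333761 -39.85605405 146.59775372] [-6.65036498e-01  7.46810800e-01  2.15170308e-04 -1.97974456e-04] [ 0.21692315 -0.23378912 -3.39828798] 46.59179177447468 [ 0.0014 -0.0007 -0.0009 -0.0004 -0.0029 -0.0013]
308 241
weight [(array([618.,  85.,  -0.]), 0.97)]
marble [(array([ 555., -162.,   -0.]), 0.61)]
[array([569.6, -42.4, 113.7])]
```

View pics/w6c.png

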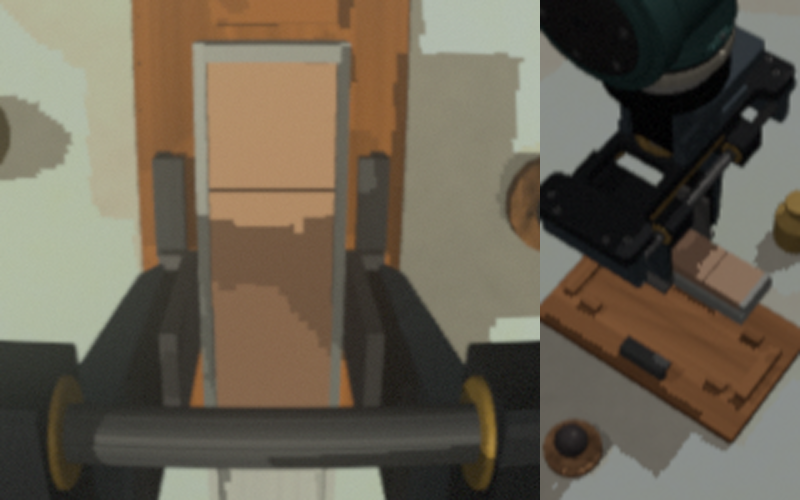

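Lifted: in the wrist view the far end wall is at row 44 with no gap between the tiles (rows 62–405), and the scene view shows the cassette level above the empty dock. I'll check the level and the seam with an enhanced crop against the docked picture.

Run:
```python
from h import *
A=cv2.imread('pics/w5.png',0).astype(float);B=cv2.imread('pics/w6.png',0).astype(float)
def edges(I,r):  # outer rail edges at row r: strongest gradients print
    g=np.abs(np.gradient(cv2.GaussianBlur(I,(3,5),0)[r-1:r+2].mean(0)));o=[]
    for a,b in((265,290),(340,365)):
        w=g[a:b]; k=a+w.argmax(); s=slice(k-2,k+3); o.append(round((g[s]*np.arange(k-2,k+3)).sum()/g[s].sum(),1))
    return o
for r in(156,158,160,162,205,210,215): print(r,edges(A,r),edges(B,r))
L=[]
for n in('w5','w6'):
    im=cv2.imread(f'pics/{n}.png')[140:345,262:370]
    L.append(np.clip(cv2.resize(im,None,fx=2.8,fy=2.8,interpolation=cv2.INTER_CUBIC)*1.6,0,255).astype('uint8'))
cv2.imwrite('pics/cmp.png',np.hstack(L))
sc=ctrl.read_state();print(sc['time_s'],sc['tcp_pos'],sc['width'])
```

```text
156 [np.float64(274.4), np.float64(349.1)] [np.float64(275.9), np.float64(350.2)]
158 [np.float64(274.3), np.float64(349.1)] [np.float64(275.9), np.float64(350.1)]
160 [np.float64(274.3), np.float64(349.0)] [np.float64(275.9), np.float64(349.9)]
162 [np.float64(274.6), np.float64(347.0)] [np.float64(276.0), np.float64(348.1)]
205 [np.float64(275.5), np.float64(345.7)] [np.float64(276.9), np.float64(346.9)]
210 [np.float64(275.5), np.float64(345.6)] [np.float64(277.1), np.float64(346.7)]
215 [np.float64(275.9), np.float64(345.7)] [np.float64(277.1), np.float64(346.8)]
12.2 [574.85369432 -39.89603885 146.91266367] 46.55985924251056
```

View pics/cmp.png

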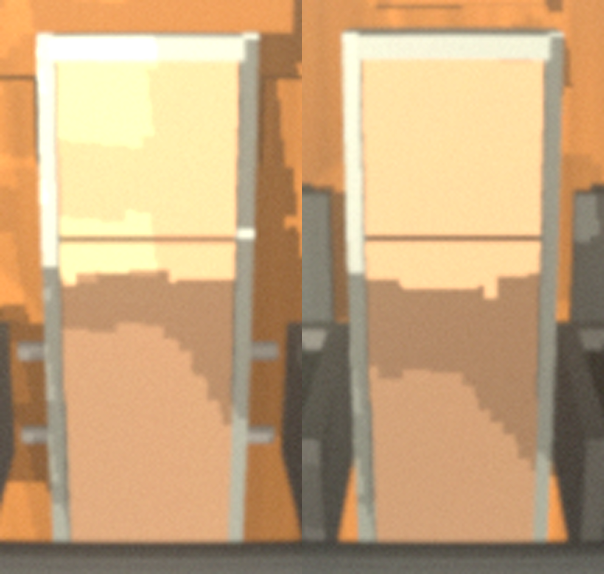

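The enhanced side-by-side (docked left, lifted right) shows the cassette at the same scale and rows in the camera, so it is level. The tile faces run on with no gap line down to the bar. Handing in.

```bash
python3 -c "
from station import ctrl
print(ctrl.hand_in()); s=ctrl.read_state(); print(s['time_s'],s['tcp_pos'],s['width'],s['wrist_force'])"
```

```text
the job is handed in; nothing more can be done
None
the job is handed in; nothing more can be done
```

The job is handed in: the loose tile is pushed home, and the cassette is pinched by both catches and held still about 100 mm above the dock.

- **Push:** I pushed the loose tile along the channel with closed fingers until it met a firm stop. The force rose from about 2.5 to 11 N while the tool moved only about 0.4 mm.
- **Pinch and lift:** I pinched the catches with 26 N. The fingers read 46.6 mm apart, slightly under the nominal 48 mm for fully in. The clock stood at about 12 s of the 45 s allowed.

**Last checks before hand-in:**
- **Row closed:** no gap line showed on the visible tile faces. The gripper's cross-bar hid the loose tile's back end, so that part was not seen.
- **Level:** the channel's width and rows in the wrist view matched the docked picture within half a pixel. That rules out a clear tilt but is a coarse test.
- **Held weight:** the wrist read a steady -3.4 N with joint speeds near zero.
- **Bystanders:** the weight and marble were found where they began, within the networks' error. I did not re-measure the spare tile, jar and glue, but the arm did not approach them after the first pass above the jar.

The networks did not find the loose tile in the final scene picture, so that closed-row check rests on the wrist pictures alone. No check disagreed with the outcome.

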